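Lay out the cafe breakfast order

ROBOT

A 6-joint arm with a two-finger parallel gripper is mounted at the origin on a cart in front of the work surface, level with it; the furniture and walls round the work are solid. World frame = base frame: x ahead of the robot, y to its left, z up, the work surface at z = 0. Lengths are in mm, angles in rad, forces in N, time in s.
With the tool pointing down it reaches from about 350 to 725 mm from the base axis. Payload 4.3 kg.
Tool frame: the origin (TCP) lies on the centre line of the jaws, within the pads' length; the fingertips stand 8 mm ahead of it and the grasp point (between the pads) lies 11 mm behind it (manip.tips_ahead is the distance from the TCP to the fingertips, in mm); z points along the fingers, y is the line along which they close (so a half turn about z gives the same grasp; the last joint's range is limited). The gripper opens to 85 mm and grips with 20 to 120 N. Pads are 22 mm wide; open, the fingers measure 114 mm over their backs; the gripper's body (76 mm by 85 mm) begins 54 mm behind the grasp point. The pads swing forward as they close: fully open they stand 13 mm farther back than shut.
Start: joints at [-1.386, 0.377, 0.081, 1.274, 0, 1.46], TCP at [167.076, -550.229, 239.329] pointing down, gripper open.
Joint ranges: [-2.72, 2.72], [-0.84, 1.66], [-1.02, 1.22], [-1.77, 2.12], [-1.37, 1.28], [-3.14, 3.14]. Speed limits (rad/s): [2.57, 2.57, 3.14, 3.14, 3.14, 3.14].

INTERFACE

Orientations are given as a 3x3 rotation matrix whose columns are the frame's x, y, z axes.
In Python, from workcell import sensors, camera, order, manip gives the robot as it stands.
- The arm moves only by the shell command python3 -m inch 'ROWS' [FORCE]. ROWS is JSON, a list of rows, each an object with "angular": the turn, a rotation vector about the tool's x, y, z in degrees, a list of three; "travel": the shift along the tool's x, y, z in m, a list of three; "jaw": the closure, from -1 (fully open) to 1 (shut). A call has 1 to 10 rows; each row is the pose to reach, as a shift and turn from the pose commanded when the call began, along the tool's axes at that moment; what a row does not reach only later rows make up. A row lasts 1/10 s, in which the tool goes at most 50 mm and 8.59 degrees, less where a joint would pass 70% of its speed; a pose out of reach is approached as far as the arm can. A call with a gripper value outside its range is refused whole. The fingers move at their own pace and stop on an object; FORCE is the grip in N (left out, the last holds). Time passes only in rows, so rows that repeat a pose let the fingers close. It gives the time, the measured TCP pose, the force, the opening and the grip force at its end, in the units of the state.
- sensors.state(): the state, without advancing time (a new reading comes with each control period).
- camera(name): name is "scene" or "side" or "wrist"; returns a dict with "img" (480x640x3 uint8, red, green, blue), "vertical_fov" (degrees; the focal length in pixels is half the picture's height over the tangent of half this angle, whatever the lens; pixels are square), "cx", "cy" (the principal point, pixels), "cam_to_world" (4x4, takes a point from camera to world coordinates); the wrist camera has in their place "mount" (4x4, takes a point from camera to tool coordinates, whose origin is the TCP and whose axes are the flange's). Camera axes: x right, y up, looking along -z (the intrinsics and any distortion apply to the point x, -y, -z); pixel columns grow to the right and rows downward; lengths in mm; the calibration is good to about 2 mm. A picture is of the moment at which its call begins: read the wrist's pose just before it. There is no depth.
- order.hand_in(): hands the job in; it is judged then, once.
The state is a dict: "time": time; "q": joint angles; "joint_vel": joint speeds; "effort": joint torques, N m; "ee_pos": TCP position; "tool_rot": TCP orientation; "contact_force": force on the tool from outside, world axes, zero at the start; "wrist_torque": the same for the moment, N m; "grip_width": finger opening in mm; "gripper_force": force on a finger pad.
Only numpy, scipy, OpenCV 4.12 (cv2) and the standard library are available. Lean on these libraries where they do the work, as an engineer would, in place of code of your own. Each camera call takes 0.05 s, during which the arm holds its last target. There are 200 camera calls.

TASK

Lay out this breakfast order on the counter, each item in the dish made for it: the patterned cup on the round white saucer, the jam jar in the round red tray, the cheese block that stands on the counter in the oblong wooden board and the brownie in the square blue dish. Each must stand upright and flat on the floor of its dish, inside the rim. Leave the muffin and the pink doughnut where they are.

Things in the scene. Friction and masses are not known exactly. Their poses are not given: they have to be found in the camera images.
- cup: Small handleless white cup with a dense dark pattern, open at the top, 58 mm across at the rim, 52 mm at the base, 62 mm tall, about 140 g. Origin at the centre of its underside, z up. Grasp across its outside from above.
- jam_jar: Round glass jar of pink-red jam with a gold lid, 60 mm across, 70 mm tall, about 230 g. Origin at the centre of its underside, z up. Grasp across the middle.
- cheese: Pale block of cheese standing on the bare counter (not one of the cheeses on the big round wooden board), 53 mm along its x, 86 mm along its y, 52 mm tall, about 350 g. Origin at the centre of its underside, z up. Grasp across its 53 mm width (along its x).
- brownie: Dark brown brownie square, 50 mm along x, 52 mm along y, 26 mm tall, about 70 g, firm. Origin at the centre of its underside, z up. Grasp across it with the fingertips about 6 to 8 mm above its underside, so that they stay above the rim of its dish.
- saucer: Round white saucer with a pale grey disc in its well, for the cup, fixed to the counter: 96 mm across, recess 74 mm across at its floor, floor 3 mm above the counter, rim 8 mm above the counter. Origin at the centre of its underside, on the counter.
- jam_tray: Round red plastic tray for the jam jar, fixed: 92 mm across, upright rim 9 mm above the counter, recess 80 mm across, floor 3 mm above the counter. Origin at the centre of its underside, on the counter.
- cheese_board: Oblong wooden board for the cheese, fixed: recess 71 mm along its x and 104 mm along its y inside a 6 mm wide rim; rim 8 mm and floor 3 mm above the counter. Origin at the centre of its underside, on the counter.
- brownie_dish: Square blue dish for the brownie, fixed: recess 69 x 69 mm inside a 6 mm wide rim, sides along its x and y; rim 7 mm and floor 3 mm above the counter. Origin at the centre of its underside, on the counter.
- muffin: Bystander: chocolate muffin in a paper case, 78 mm across, 65 mm tall, behind the dishes. Origin at the centre of its underside, z up. Not to be moved.
- doughnut: Bystander: pink iced ring doughnut, 85 mm across, 30 mm tall, at the right end. Origin at the centre of its underside, z up. Not to be moved.
Things that resemble listed ones, but are neither listed nor needed, are in the scene too. What is shaped like the cup but turquoise is not meant.

How it is judged:
By the outcome, as a careful person would: the job done as asked, in the order asked, and still so for the second after the job is handed in, with the robot touching nothing.
It also fails if it takes over 109 s, if anything falls off the work surface, if the arm or the gripper's body presses on something with over 40 N, if the wrist force passes 120 N, or if a joint passes its speed limit or range.

## Working session

There is one attempt and no reset: what is moved stays moved. The work goes in short steps, Python scripts to look and compute and a shell command to move; the robot and the scene stay as the last step left them, time stands still between calls to the robot, and variables do not carry over. Pictures are saved under pics/ and viewed, at most 14 in all, crops included, and the job is handed in when it is done.

```bash
ls; mkdir -p pics
python3 - <<'E'
from workcell import sensors,camera,order,manip
import cv2,numpy as np
s=sensors.state();print({k:np.round(v,3).tolist() for k,v in s.items()});print(manip.tips_ahead)
for n in("scene","side","wrist"):
    c=camera(n);cv2.imwrite(f"pics/{n}0.png",c["img"][:,:,::-1])
    print(n,{k:(np.round(v,4).tolist()) for k,v in c.items() if k!="img"})
E
```

```text
pics
{'time': 0.0, 'q': [-1.386, 0.378, 0.08, 1.274, -0.0, 1.461], 'joint_vel': [0.0, 0.0, 0.001, 0.001, 0.002, -0.001], 'effort': [0.0, -46.361, 26.987, 0.021, 0.0, 0.0], 'ee_pos': [166.936, -549.591, 238.362], 'tool_rot': [[0.957, 0.291, -0.0], [0.291, -0.957, 0.002], [0.0, -0.002, -1.0]], 'contact_force': [-0.469, 0.802, 0.615], 'wrist_torque': [0.027, 0.04, 0.027], 'gripper_force': 0.0, 'grip_width': 85.163}
8.0
scene {'vertical_fov': 42.5817, 'cx': 325.9351, 'cy': 239.6025, 'cam_to_world': [[-0.7984, 0.2855, -0.5301, -461.2799], [-0.6021, -0.3733, 0.7058, 1402.1614], [0.0036, 0.8827, 0.4699, 936.3923], [0.0, 0.0, 0.0, 1.0]]}
side {'vertical_fov': 44.006, 'cx': 321.984, 'cy': 244.9706, 'cam_to_world': [[-0.9895, 0.0534, -0.1346, 364.8412], [-0.1427, -0.5193, 0.8426, 1412.8735], [-0.0249, 0.8529, 0.5214, 880.6144], [0.0, 0.0, 0.0, 1.0]]}
wrist {'vertical_fov': 59.9924, 'cx': 313.4793, 'cy': 236.8373, 'mount': [[0.0005, 0.9504, 0.311, 80.9748], [1.0, -0.0004, -0.0004, 1.4694], [-0.0003, 0.311, -0.9504, -135.6038], [0.0, 0.0, 0.0, 1.0]]}
```

View pics/scene0.png

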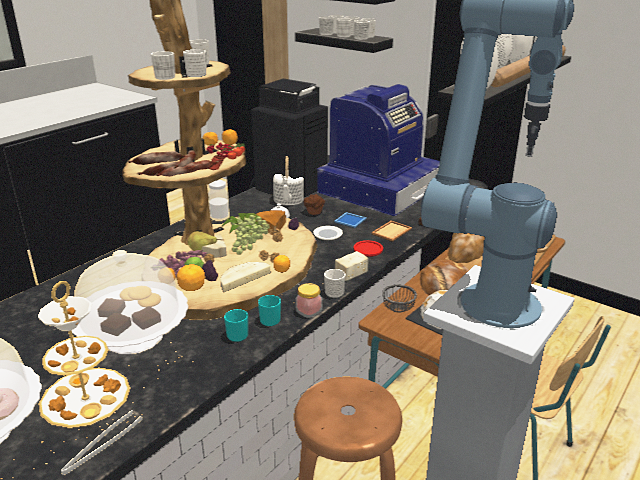

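View pics/side0.png

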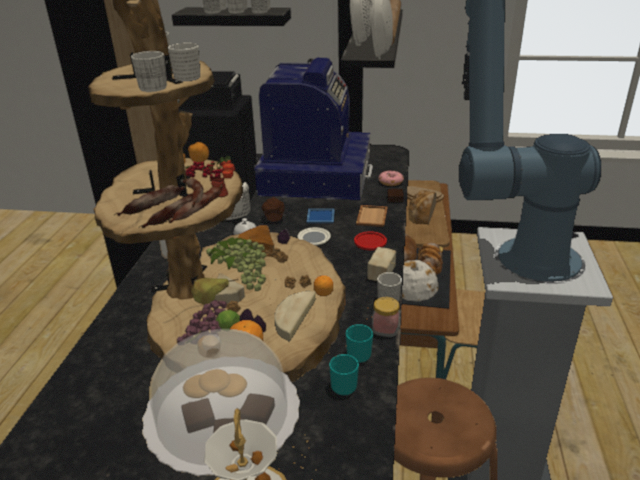

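The scene picture shows the cup at (335,284), jar at (308,300), cheese at (352,265), saucer at (327,233), red tray at (368,248), board at (392,230) and blue dish at (350,219). The side picture shows the cup at (389,287), jar at (386,317), cheese at (382,264), and the doughnut at (391,178) with a brown block beside it at (395,194).

```bash
cat > h.py <<'E'
from workcell import sensors,camera,order,manip
import cv2,numpy as np
def cam(n):
    s=sensors.state(); c=camera(n)
    if n=="wrist":
        T=np.eye(4);T[:3,:3]=s["tool_rot"];T[:3,3]=s["ee_pos"];c["cam_to_world"]=T@np.array(c["mount"])
    return c
def ray(c,p):
    f=240/np.tan(np.radians(c["vertical_fov"])/2);M=np.array(c["cam_to_world"])
    d=M[:3,:3]@np.array([(p[0]-c["cx"])/f,-(p[1]-c["cy"])/f,-1.]);return M[:3,3],d
def onz(c,p,z):
    o,d=ray(c,p);return (o+d*(z-o[2])/d[2])[:2]
def proj(c,P):
    f=240/np.tan(np.radians(c["vertical_fov"])/2);M=np.linalg.inv(c["cam_to_world"]);q=M[:3,:3]@np.array(P)+M[:3,3]
    return np.array([c["cx"]-f*q[0]/q[2],c["cy"]+f*q[1]/q[2]])
def blobs(c,lo,hi,amin=40,roi=None):
    m=cv2.inRange(cv2.cvtColor(c["img"],cv2.COLOR_RGB2HSV),lo,hi)
    if roi: k=np.zeros_like(m);x0,y0,x1,y1=roi;k[y0:y1,x0:x1]=255;m&=k
    cs,_=cv2.findContours(m,cv2.RETR_EXTERNAL,cv2.CHAIN_APPROX_NONE)
    return sorted([k for k in cs if cv2.contourArea(k)>amin],key=cv2.contourArea,reverse=True)
def rect(c,k,z):
    P=np.array([onz(c,p[0],z) for p in k],np.float32);return cv2.minAreaRect(P)
def save(c,n,box=None,s=1):
    i=c["img"]
    if box: x0,y0,x1,y1=box;i=i[y0:y1,x0:x1]
    cv2.imwrite("pics/"+n,cv2.resize(i[:,:,::-1],None,fx=s,fy=s,interpolation=cv2.INTER_CUBIC))
E
python3 - <<'E'
from h import *
for n,px in(("scene",dict(saucer=(327,233),tray=(368,248),board=(392,230),dish=(350,219),cup=(335,275),jar=(308,291),cheese=(352,260),muffin=(314,205))),
 ("side",dict(saucer=(314,236),tray=(370,240),board=(371,215),dish=(321,215),cup=(389,279),jar=(386,304),cheese=(382,257),muffin=(272,210),doughnut=(391,177),brownie=(395,193)))):
    c=cam(n)
    zs=dict(cup=62,jar=70,cheese=52,muffin=40,doughnut=20,brownie=20)
    print(n,{k:np.round(onz(c,p,zs.get(k,5))).tolist() for k,p in px.items()})
    save(c,n+"1.png",(260,190,430,330) if n=="scene" else (250,160,440,345),4 if n=="scene" else 3.2)
E
```

```text
scene {'saucer': [614.0, -36.0], 'tray': [451.0, -32.0], 'board': [456.0, -184.0], 'dish': [614.0, -167.0], 'cup': [382.0, 238.0], 'jar': [383.0, 355.0], 'cheese': [402.0, 128.0], 'muffin': [736.0, -123.0]}
side {'saucer': [621.0, -49.0], 'tray': [458.0, -43.0], 'board': [466.0, -192.0], 'dish': [619.0, -177.0], 'cup': [393.0, 229.0], 'jar': [395.0, 339.0], 'cheese': [416.0, 117.0], 'muffin': [761.0, -130.0], 'doughnut': [417.0, -440.0], 'brownie': [399.0, -320.0]}
```

View pics/side1.png

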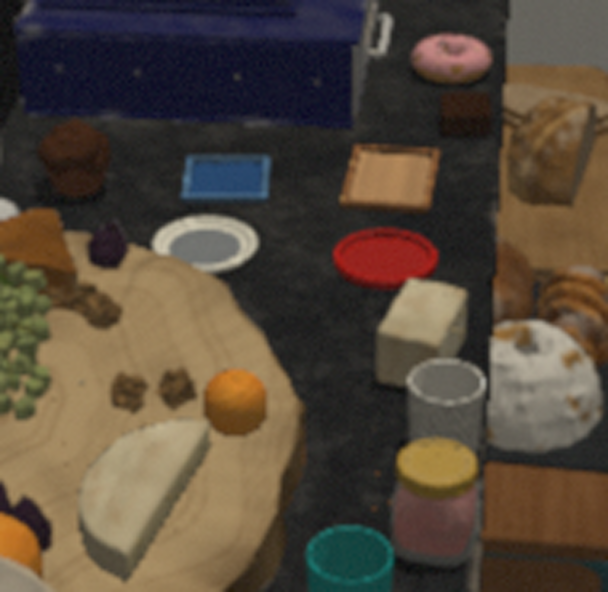

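View pics/wrist0.png

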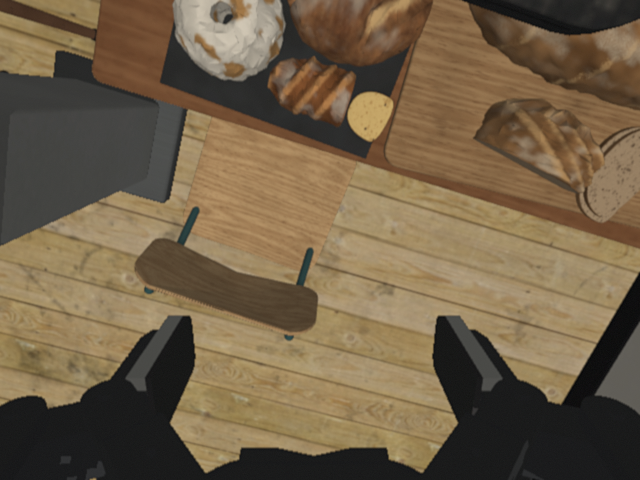

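The side picture shows the brownie in front of the doughnut; in the wrist picture the fingers frame the floor, clear of everything. The two views agree only to about 10 mm, so I'll measure finely with the wrist camera from above the dishes.

```bash
R='{"angular":[0,0,16.9],"travel":[0.325,-0.267,0],"jaw":-1}'; python3 -m inch '[{"angular":[0,0,8],"travel":[0.035,-0.030,0],"jaw":-1},{"angular":[0,0,16.9],"travel":[0.070,-0.058,0],"jaw":-1},{"angular":[0,0,16.9],"travel":[0.105,-0.088,0],"jaw":-1},{"angular":[0,0,16.9],"travel":[0.140,-0.116,0],"jaw":-1},{"angular":[0,0,16.9],"travel":[0.175,-0.145,0],"jaw":-1},{"angular":[0,0,16.9],"travel":[0.210,-0.174,0],"jaw":-1},{"angular":[0,0,16.9],"travel":[0.250,-0.207,0],"jaw":-1},{"angular":[0,0,16.9],"travel":[0.290,-0.240,0],"jaw":-1},{"angular":[0,0,16.9],"travel":[0.325,-0.267,0],"jaw":-1},{"angular":[0,0,16.9],"travel":[0.325,-0.267,0],"jaw":-1}]'
python3 - <<'E'
from h import *
s=sensors.state();print(s["ee_pos"],s["q"],s["contact_force"],s["joint_vel"])
c=cam("wrist");save(c,"w1.png")
E
```

```text
time: 1.25
ee_pos: [402.7, -195.8, 239.4]
tool_rot: [[1.0, 0.009, 0.001], [0.009, -1.0, 0.002], [0.001, -0.002, -1.0]]
contact_force: [0.0, -0.4, -1.1]
grip_width: 85.4
gripper_force: 0.0
[ 402.71701745 -195.75760355  239.40265371] [-5.95642603e-01  1.20253123e-01 -2.57261941e-01  1.19312107e+00
  1.96517557e-03  2.53744621e+00] [ 0.0439119  -0.44423181 -1.05730205] [-0.09745436  0.00294812 -0.00048604 -0.00328631 -0.06620945 -0.06429848]
```

View pics/w1.png

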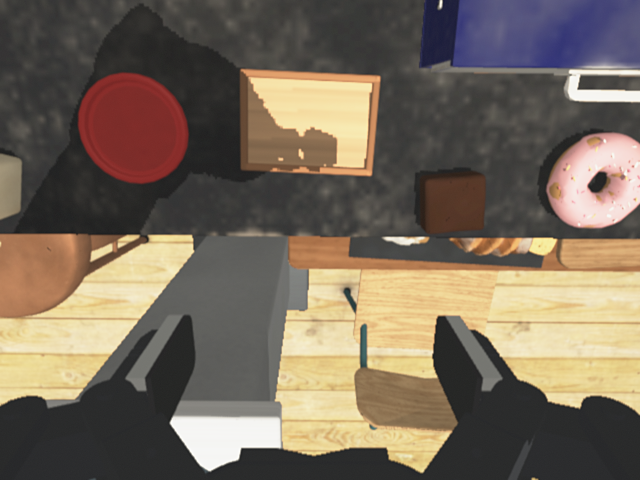

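Wrist view: red tray at (133,127), board at (310,122), brownie at (452,203), doughnut at (600,180), and the register corner at (420,65).

Run:
```python
from h import *
c=cam("wrist");s=sensors.state();print(s["ee_pos"],s["joint_vel"])
k=blobs(c,(0,100,60),(5,255,255),500,(60,60,200,200))[0]; print("tray",rect(c,k,9)) 
k2=blobs(c,(170,100,60),(180,255,255),500,(60,60,200,200)); print([rect(c,q,9) for q in k2])
hsv=cv2.cvtColor(c["img"],cv2.COLOR_RGB2HSV)
for p in((310,72),(270,150),(376,120),(455,200),(422,205),(455,174),(500,200),(310,172),(260,85)):print(p,hsv[p[1],p[0]])
for lo in(30,50,60,70):
  b=blobs(c,(0,80,lo),(25,255,140),500,(400,150,500,233)); print("brownie",lo,[(rect(c,q,26),cv2.boundingRect(q)) for q in b[:1]])
b=blobs(c,(3,70,60),(28,255,255),2000,(225,55,395,190));print("board",[(rect(c,q,8)) for q in b[:2]])
```

```text
[ 400.80265411 -199.47069876  239.27884377] [-5.28638830e-02 -3.60679323e-04 -2.90345430e-05 -1.23992261e-03
 -3.67682795e-03 -1.20957854e-03]
tray ((459.422119140625, -42.02827835083008), (93.43524169921875, 92.49517822265625), 80.21543884277344)
[]
(310, 72) [ 13 134 224]
(270, 150) [ 15 104 137]
(376, 120) [45  8 63]
(455, 200) [ 10 135  89]
(422, 205) [ 11 123  58]
(455, 174) [ 10 118  56]
(500, 200) [23 14 73]
(310, 172) [11 38 73]
(260, 85) [ 22  83 246]
brownie 30 [(((402.17901611328125, -315.864501953125), (52.1225700378418, 55.43568801879883), 5.606131076812744), (417, 169, 66, 63))]
brownie 50 [(((401.8564453125, -316.5093688964844), (51.35452651977539, 54.215179443359375), 5.6061320304870605), (418, 170, 65, 62))]
brownie 60 [(((400.6813049316406, -318.1453857421875), (48.94705581665039, 51.100093841552734), 5.1809983253479), (422, 172, 61, 60))]
brownie 70 [(((400.4312744140625, -318.60406494140625), (48.012962341308594, 50.20280456542969), 5.051102161407471), (423, 173, 60, 59))]
board [((465.4124450683594, -191.31959533691406), (116.9031982421875, 84.58856964111328), 87.93108367919922)]
```

```bash
python3 -m inch '[{"angular":[0,0,-8],"travel":[0.014,-0.013,0],"jaw":-1},{"angular":[0,0,-16],"travel":[0.028,-0.026,0],"jaw":-1},{"angular":[0,0,-24],"travel":[0.042,-0.039,0],"jaw":-1},{"angular":[0,0,-32],"travel":[0.056,-0.052,0],"jaw":-1},{"angular":[0,0,-40],"travel":[0.075,-0.070,0],"jaw":-1},{"angular":[0,0,-48],"travel":[0.090,-0.084,0],"jaw":-1},{"angular":[0,0,-56],"travel":[0.105,-0.097,0],"jaw":-1},{"angular":[0,0,-64],"travel":[0.120,-0.110,0],"jaw":-1},{"angular":[0,0,-72],"travel":[0.140,-0.130,0],"jaw":-1},{"angular":[0,0,-80],"travel":[0.140,-0.130,0],"jaw":-1}]'
python3 -m inch '[{"angular":[0,0,-7],"travel":[0,0,0],"jaw":-1},{"angular":[0,0,-10],"travel":[0,0,0],"jaw":-1},{"angular":[0,0,-10],"travel":[0,0,0],"jaw":-1},{"angular":[0,0,-10],"travel":[0,0,0],"jaw":-1}]'
python3 - <<'E'
from h import *
s=sensors.state();print(s["q"])
c=cam("wrist");save(c,"w2.png")
E
```

```text
time: 2.35
ee_pos: [542.0, -70.8, 238.9]
tool_rot: [[0.169, 0.986, 0.001], [0.986, -0.169, 0.0], [0.0, 0.001, -1.0]]
contact_force: [-0.4, -0.6, 0.3]
grip_width: 85.5
gripper_force: 0.0
time: 2.75
ee_pos: [540.2, -71.9, 239.2]
tool_rot: [[0.004, 1.0, -0.0], [1.0, -0.004, -0.0], [-0.0, -0.0, -1.0]]
contact_force: [0.4, -0.1, 0.0]
grip_width: 85.9
gripper_force: 0.0
[-2.48467097e-01  3.15774357e-01 -7.77473083e-03  1.24745499e+00
 -3.55510175e-04  1.32603802e+00]
```

View pics/w2.png

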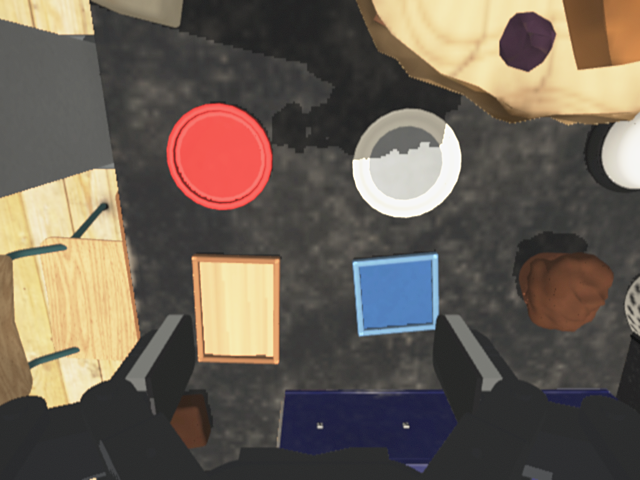

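Wrist view 2: red tray (220,157), saucer (407,163), board (237,309), dish (397,294), muffin (565,288); the register's near edge runs along row 390.

```bash
python3 - <<'E'
from h import *
c=cam("wrist");print(sensors.state()["ee_pos"])
for n,lo,hi,roi,z in(("tray",(0,120,60),(8,255,255),(150,90,290,225),9),("dish",(100,100,60),(120,255,255),(340,240,450,345),7),("board",(3,70,60),(28,255,255),(180,245,290,375),8)):
    print(n,rect(c,blobs(c,lo,hi,800,roi)[0],z))
img=c["img"].astype(int)
for v in(95,110,125,140):
    k=blobs(c,(0,0,v),(180,60,255),800,(340,98,475,230))
    P=np.array([onz(c,p[0],8) for p in k[0]],np.float32);print("saucer",v,cv2.minEnclosingCircle(P),cv2.minAreaRect(P))
print("register corner",onz(c,(280,447),0),onz(c,(284,390),0),onz(c,(284,390),80))
E
python3 -m inch '[{"angular":[0,0,0],"travel":[0.04,-0.015,0],"jaw":-1},{"angular":[0,0,0],"travel":[0.08,-0.03,0],"jaw":-1},{"angular":[0,0,0],"travel":[0.12,-0.045,0],"jaw":-1},{"angular":[0,0,0],"travel":[0.16,-0.06,0],"jaw":-1},{"angular":[0,0,0],"travel":[0.21,-0.075,0],"jaw":-1},{"angular":[0,0,0],"travel":[0.255,-0.09,0],"jaw":-1},{"angular":[0,0,0],"travel":[0.295,-0.105,0],"jaw":-1},{"angular":[0,0,0],"travel":[0.33,-0.12,0],"jaw":-1},{"angular":[0,0,0],"travel":[0.33,-0.12,0],"jaw":-1},{"angular":[0,0,0],"travel":[0.33,-0.12,0],"jaw":-1}]'
python3 - <<'E'
from h import *
s=sensors.state();print(s["q"])
c=cam("wrist");save(c,"w3.png")
E
```

```text
[540.32482288 -71.29727751 239.2664674 ]
tray ((459.694580078125, -40.673526763916016), (92.35537719726562, 92.35353088378906), 89.85250091552734)
dish ((622.0806884765625, -173.58273315429688), (69.15595245361328, 68.83261108398438), 5.7353620529174805)
board ((465.76171875, -190.3312225341797), (119.91439819335938, 84.45674133300781), 87.8623275756836)
saucer 95 ((623.4349365234375, -47.185218811035156), 48.332584381103516) ((623.5311889648438, -47.400936126708984), (95.32312774658203, 95.913818359375), 89.85615539550781)
saucer 110 ((623.2996826171875, -46.98224639892578), 48.27284622192383) ((623.619873046875, -47.49501037597656), (95.65137481689453, 95.07563018798828), 65.1507568359375)
saucer 125 ((623.50634765625, -47.0592155456543), 48.163143157958984) ((623.8002319335938, -47.36763000488281), (95.15971374511719, 95.06883239746094), 72.58452606201172)
saucer 140 ((623.4071655273438, -46.94575500488281), 48.0209846496582) ((623.6314697265625, -47.429847717285156), (95.04363250732422, 94.46187591552734), 68.60181427001953)
register corner [ 502.98728501 -366.97764938] [ 509.4478288  -289.42866343] [ 516.41826912 -226.11304958]
time: 3.85
ee_pos: [420.4, 259.9, 239.3]
tool_rot: [[-0.001, 1.0, 0.0], [1.0, 0.001, -0.001], [-0.001, 0.0, -1.0]]
contact_force: [0.5, -0.4, -0.3]
grip_width: 85.6
gripper_force: 0.0
[ 4.25829403e-01  2.13348695e-01 -1.44449890e-01  1.21295321e+00
 -7.40958033e-04  1.99541864e+00]
```

View pics/w3.png

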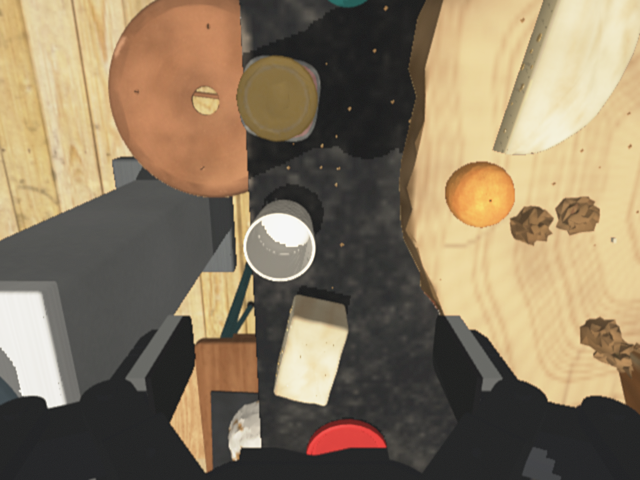

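Wrist view 3: jar lid (278,98), cup rim (280,246), cheese top (315,350), with the counter edge at column 255.

Run:
```python
from h import *
c=cam("wrist");print(sensors.state()["ee_pos"])
hsv=cv2.cvtColor(c["img"],cv2.COLOR_RGB2HSV)
for p in((278,98),(240,98),(318,98),(280,215),(246,246),(280,255),(315,350),(330,304),(345,315),(340,340),(265,360)):print(p,hsv[p[1],p[0]])
def show(n,k,z):
    P=np.array([onz(c,p[0],z) for p in k],np.float32);print(n,cv2.boundingRect(k),np.round(cv2.minEnclosingCircle(P)[0],1),round(cv2.minEnclosingCircle(P)[1],1),cv2.minAreaRect(P))
for v in(50,70):
  for k in blobs(c,(18,90,v),(32,255,255),800,(234,45,335,150))[:1]:show("lid",k,70)
for v in(120,150,180):
  for k in blobs(c,(0,0,v),(180,60,255),300,(240,195,330,285))[:2]:show("cup",k,62)
for v in(130,150,170,190,210):
  for k in blobs(c,(10,10,v),(40,255,255),800,(262,280,360,412))[:1]:
    show("cheese",k,52)
    print(cv2.approxPolyDP(k,4,True)[:,0].tolist())
```

```text
[421.00988589 258.81582025 239.27272693]
(278, 98) [ 20 125 135]
(240, 98) [ 20 133 127]
(318, 98) [30  4 61]
(280, 215) [ 30   2 247]
(246, 246) [ 21  34 141]
(280, 255) [ 21  33 149]
(315, 350) [ 24  46 240]
(330, 304) [ 19  69 118]
(345, 315) [ 19  64 115]
(340, 340) [ 23  56 234]
(265, 360) [45 10 51]
lid (236, 54, 81, 87) [396.4 339.4] 28.7 ((396.2444152832031, 339.71978759765625), (55.311092376708984, 55.36988830566406), 25.803070068359375)
lid (236, 54, 81, 87) [396.  339.5] 28.6 ((396.1935119628906, 339.7454528808594), (55.29874801635742, 55.27225875854492), 24.060861587524414)
cup (243, 211, 72, 70) [395.2 227.8] 30.4 ((394.4168701171875, 227.3082275390625), (58.345645904541016, 56.85901641845703), 89.99710845947266)
cup (243, 212, 72, 69) [394.4 227.1] 29.2 ((394.4166564941406, 226.9077606201172), (57.54439926147461, 56.858604431152344), 89.99718475341797)
cup (243, 212, 72, 69) [394.3 227. ] 28.9 ((394.4164733886719, 226.90782165527344), (57.54429626464844, 56.85819625854492), 89.99718475341797)
cheese (274, 299, 74, 107) [418.5 120.6] 56.8 ((419.4369812011719, 120.1705780
[... 203 characters left out ...]
7318420410156), (87.3958511352539, 53.77126693725586), 76.7422103881836)
[[292, 316], [274, 392], [325, 404], [347, 329]]
cheese (274, 316, 73, 89) [419.4 113. ] 48.5 ((418.13427734375, 112.44003295898438), (86.15048217773438, 52.279544830322266), 76.126953125)
[[294, 316], [274, 391], [325, 404], [346, 329]]
cheese (275, 317, 72, 88) [418.9 112.5] 47.9 ((418.583251953125, 112.02159118652344), (85.29685974121094, 51.158565521240234), 76.82553100585938)
[[294, 317], [275, 392], [324, 404], [346, 330]]
cheese (275, 318, 72, 87) [418.4 112. ] 47.3 ((418.66314697265625, 111.85362243652344), (84.0337905883789, 50.76751708984375), 76.58071899414062)
[[294, 318], [275, 392], [323, 404], [346, 331]]
```

```bash
python3 -m inch '[{"angular":[0,0,0],"travel":[-0.033,-0.026,0.02],"jaw":-1},{"angular":[0,0,0],"travel":[-0.033,-0.026,0.065],"jaw":-1},{"angular":[0,0,0],"travel":[-0.033,-0.026,0.11],"jaw":-1},{"angular":[0,0,0],"travel":[-0.033,-0.026,0.15],"jaw":-1},{"angular":[0,0,0],"travel":[-0.033,-0.026,0.185],"jaw":-1},{"angular":[0,0,0],"travel":[-0.033,-0.026,0.214],"jaw":-1},{"angular":[0,0,0],"travel":[-0.033,-0.026,0.214],"jaw":-1},{"angular":[0,0,0],"travel":[-0.033,-0.026,0.214],"jaw":1},{"angular":[0,0,0],"travel":[-0.033,-0.026,0.214],"jaw":1},{"angular":[0,0,0],"travel":[-0.033,-0.026,0.214],"jaw":1}]' 35
python3 -m inch '[{"angular":[0,0,0],"travel":[0,0,0],"jaw":1},{"angular":[0,0,0],"travel":[0,0,0],"jaw":1},{"angular":[0,0,0],"travel":[0,0,0],"jaw":1},{"angular":[0,0,0],"travel":[0,0,0],"jaw":1}]'
```

```text
time: 4.95
ee_pos: [396.3, 227.0, 27.1]
tool_rot: [[0.001, 1.0, 0.003], [1.0, -0.001, 0.001], [0.001, 0.003, -1.0]]
contact_force: [-1.2, -1.6, 3.9]
grip_width: 56.1
gripper_force: 36.6
time: 5.35
ee_pos: [396.3, 227.0, 27.1]
tool_rot: [[0.0, 1.0, 0.004], [1.0, -0.0, 0.0], [0.0, 0.004, -1.0]]
contact_force: [-1.1, -2.4, 7.1]
grip_width: 56.0
gripper_force: 36.6
```

```bash
python3 -m inch '[{"angular":[0,0,0],"travel":[0,0,-0.04],"jaw":1},{"angular":[0,0,0],"travel":[0,0,-0.08],"jaw":1},{"angular":[0,0,0],"travel":[-0.030,0.025,-0.11],"jaw":1},{"angular":[0,0,0],"travel":[-0.065,0.054,-0.11],"jaw":1},{"angular":[0,0,0],"travel":[-0.100,0.084,-0.11],"jaw":1},{"angular":[0,0,0],"travel":[-0.138,0.115,-0.11],"jaw":1},{"angular":[0,0,0],"travel":[-0.175,0.146,-0.11],"jaw":1},{"angular":[0,0,0],"travel":[-0.210,0.176,-0.11],"jaw":1},{"angular":[0,0,0],"travel":[-0.245,0.205,-0.11],"jaw":1},{"angular":[0,0,0],"travel":[-0.274,0.229,-0.11],"jaw":1}]'
python3 -m inch '[{"angular":[0,0,0],"travel":[0,0,0.03],"jaw":1},{"angular":[0,0,0],"travel":[0,0,0.06],"jaw":1},{"angular":[0,0,0],"travel":[0,0,0.08],"jaw":1},{"angular":[0,0,0],"travel":[0,0,0.09],"jaw":1},{"angular":[0,0,0],"travel":[0,0,0.09],"jaw":1},{"angular":[0,0,0],"travel":[0,0,0.09],"jaw":1}]'
```

```text
time: 6.35
ee_pos: [625.1, -49.6, 135.9]
tool_rot: [[0.001, 1.0, 0.002], [1.0, -0.001, -0.001], [-0.001, 0.002, -1.0]]
contact_force: [0.3, 0.4, -0.5]
grip_width: 56.4
gripper_force: 38.8
time: 6.95
ee_pos: [624.2, -47.4, 46.4]
tool_rot: [[-0.0, 1.0, 0.001], [1.0, 0.0, -0.0], [-0.0, 0.001, -1.0]]
contact_force: [0.8, 0.0, -1.3]
grip_width: 56.4
gripper_force: 38.8
```

```bash
python3 -m inch '[{"angular":[0,0,0],"travel":[0,0,0.008],"jaw":1},{"angular":[0,0,0],"travel":[0,0,0.013],"jaw":1},{"angular":[0,0,0],"travel":[0,0,0.015],"jaw":1},{"angular":[0,0,0],"travel":[0,0,0.016],"jaw":1},{"angular":[0,0,0],"travel":[0,0,0.016],"jaw":1}]'
```

```text
time: 7.45
ee_pos: [623.4, -47.3, 30.2]
tool_rot: [[0.0, 1.0, 0.0], [1.0, -0.0, -0.0], [-0.0, 0.0, -1.0]]
contact_force: [-2.5, 0.9, 3.6]
grip_width: 56.2
gripper_force: 39.2
```

```bash
python3 -m inch '[{"angular":[0,0,0],"travel":[0,0,0],"jaw":0.2},{"angular":[0,0,0],"travel":[0,0,0],"jaw":-0.2},{"angular":[0,0,0],"travel":[0,0,0],"jaw":-1},{"angular":[0,0,0],"travel":[0,0,0],"jaw":-1},{"angular":[0,0,0],"travel":[0,0,-0.01],"jaw":-1},{"angular":[0,0,0],"travel":[0,0,-0.03],"jaw":-1},{"angular":[0,0,0],"travel":[0,0,-0.07],"jaw":-1},{"angular":[0,0,0],"travel":[0,0,-0.12],"jaw":-1},{"angular":[0,0,0],"travel":[0,0,-0.16],"jaw":-1},{"angular":[0,0,0],"travel":[0,0,-0.16],"jaw":-1}]'
python3 - <<'E'
from h import *
c=cam("wrist");save(c,"w4.png")
E
```

```text
time: 8.45
ee_pos: [627.8, -48.1, 197.5]
tool_rot: [[0.0, 1.0, 0.013], [1.0, -0.0, -0.002], [-0.002, 0.013, -1.0]]
contact_force: [0.5, -0.7, 0.2]
grip_width: 85.5
gripper_force: 0.0
```

View pics/w4.png

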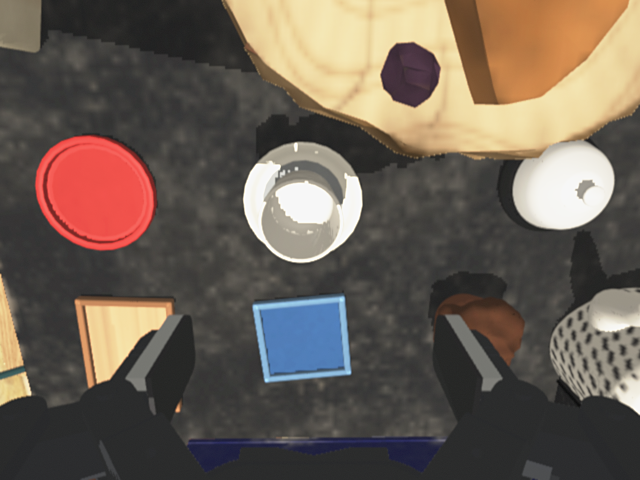

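The cup stands centred in the saucer, at (300,215) within the ring at (303,200). Now the jar.

```bash
python3 -m inch '[{"angular":[0,0,0],"travel":[0.030,-0.018,0],"jaw":-1},{"angular":[0,0,0],"travel":[0.070,-0.041,0],"jaw":-1},{"angular":[0,0,0],"travel":[0.112,-0.066,0],"jaw":-1},{"angular":[0,0,0],"travel":[0.154,-0.090,0],"jaw":-1},{"angular":[0,0,0],"travel":[0.196,-0.115,0],"jaw":-1},{"angular":[0,0,0],"travel":[0.238,-0.140,0],"jaw":-1},{"angular":[0,0,0],"travel":[0.280,-0.164,0],"jaw":-1},{"angular":[0,0,0],"travel":[0.322,-0.189,0],"jaw":-1},{"angular":[0,0,0],"travel":[0.360,-0.211,0],"jaw":-1},{"angular":[0,0,0],"travel":[0.387,-0.227,0],"jaw":-1}]'
python3 -m inch '[{"angular":[0,0,0],"travel":[0,0,0],"jaw":-1},{"angular":[0,0,0],"travel":[0,0,0],"jaw":-1}]'
python3 - <<'E'
from h import *
c=cam("wrist");s=sensors.state();print(s["ee_pos"],s["q"])
for k in blobs(c,(18,90,50),(32,255,255),800)[:2]:print(cv2.boundingRect(k),rect(c,k,70))
E
```

```text
time: 9.5
ee_pos: [394.1, 341.3, 188.1]
tool_rot: [[-0.002, 1.0, -0.002], [1.0, 0.002, -0.001], [-0.001, -0.002, -1.0]]
contact_force: [0.6, -0.5, 0.6]
grip_width: 85.4
gripper_force: 0.0
time: 9.7
ee_pos: [395.7, 339.5, 188.3]
tool_rot: [[-0.001, 1.0, -0.001], [1.0, 0.001, -0.002], [-0.002, -0.001, -1.0]]
contact_force: [0.5, -0.8, 0.3]
grip_width: 85.3
gripper_force: 0.0
[396.30613376 338.9611318  188.43167261] [ 5.86288314e-01  2.91358873e-01 -1.74620689e-01  1.10650593e+00
 -6.96621915e-04  2.15723720e+00]
(205, 184, 152, 206) ((365.3858947753906, 291.0352783203125), (174.0956268310547, 64.04031372070312), 61.620887756347656)
(0, 0, 68, 282) ((221.7720184326172, 386.5070495605469), (166.48318481445312, 32.28830337524414), 89.21258544921875)
```

```bash
python3 -m inch '[{"angular":[0,0,0],"travel":[0,0,0.04],"jaw":-1},{"angular":[0,0,0],"travel":[0,0,0.08],"jaw":-1},{"angular":[0,0,0],"travel":[0,0,0.12],"jaw":-1},{"angular":[0,0,0],"travel":[0,0,0.145],"jaw":-1},{"angular":[0,0,0],"travel":[0,0,0.161],"jaw":-1},{"angular":[0,0,0],"travel":[0,0,0.161],"jaw":-1},{"angular":[0,0,0],"travel":[0,0,0.161],"jaw":1},{"angular":[0,0,0],"travel":[0,0,0.161],"jaw":1},{"angular":[0,0,0],"travel":[0,0,0.161],"jaw":1},{"angular":[0,0,0],"travel":[0,0,0.161],"jaw":1}]' 45
python3 -m inch '[{"angular":[0,0,0],"travel":[0,0,0],"jaw":1},{"angular":[0,0,0],"travel":[0,0,0],"jaw":1},{"angular":[0,0,0],"travel":[0,0,-0.03],"jaw":1},{"angular":[0,0,0],"travel":[0,0,-0.06],"jaw":1},{"angular":[0,0,0],"travel":[0,0,-0.09],"jaw":1},{"angular":[0,0,0],"travel":[0,0,-0.11],"jaw":1},{"angular":[0,0,0],"travel":[0,0,-0.11],"jaw":1}]'
```

```text
time: 10.75
ee_pos: [397.5, 339.8, 29.9]
tool_rot: [[0.001, 1.0, 0.002], [1.0, -0.001, 0.0], [0.0, 0.002, -1.0]]
contact_force: [-2.2, -2.2, 6.2]
grip_width: 58.0
gripper_force: 47.0
time: 11.45
ee_pos: [399.1, 341.3, 142.0]
tool_rot: [[0.0, 1.0, 0.007], [1.0, -0.0, 0.004], [0.004, 0.007, -1.0]]
contact_force: [0.6, 0.5, -1.3]
grip_width: 57.7
gripper_force: 48.5
```

```bash
python3 -m inch '[{"angular":[0,0,0],"travel":[-0.030,0.005,0],"jaw":1},{"angular":[0,0,0],"travel":[-0.072,0.012,0],"jaw":1},{"angular":[0,0,0],"travel":[-0.117,0.020,0],"jaw":1},{"angular":[0,0,0],"travel":[-0.162,0.028,0],"jaw":1},{"angular":[0,0,0],"travel":[-0.207,0.036,0],"jaw":1},{"angular":[0,0,0],"travel":[-0.252,0.044,0],"jaw":1},{"angular":[0,0,0],"travel":[-0.297,0.052,0],"jaw":1},{"angular":[0,0,0],"travel":[-0.340,0.059,0],"jaw":1},{"angular":[0,0,0],"travel":[-0.370,0.064,0],"jaw":1},{"angular":[0,0,0],"travel":[-0.381,0.064,0],"jaw":1}]'
python3 -m inch '[{"angular":[0,0,0],"travel":[0,0,0.03],"jaw":1},{"angular":[0,0,0],"travel":[0,0,0.06],"jaw":1},{"angular":[0,0,0],"travel":[0,0,0.08],"jaw":1},{"angular":[0,0,0],"travel":[0,0,0.092],"jaw":1},{"angular":[0,0,0],"travel":[0,0,0.092],"jaw":1},{"angular":[0,0,0],"travel":[0,0,0.092],"jaw":1}]'
```

```text
time: 12.45
ee_pos: [460.7, -44.1, 137.4]
tool_rot: [[0.004, 1.0, -0.0], [1.0, -0.004, -0.001], [-0.001, -0.0, -1.0]]
contact_force: [0.2, 0.9, -1.7]
grip_width: 57.4
gripper_force: 48.4
time: 13.05
ee_pos: [459.9, -40.7, 46.0]
tool_rot: [[-0.001, 1.0, -0.001], [1.0, 0.001, 0.0], [0.0, -0.001, -1.0]]
contact_force: [-0.2, -0.4, -2.8]
grip_width: 58.0
gripper_force: 48.4
```

```bash
python3 -m inch '[{"angular":[0,0,0],"travel":[0,0,0.006],"jaw":1},{"angular":[0,0,0],"travel":[0,0,0.010],"jaw":1},{"angular":[0,0,0],"travel":[0,0,0.012],"jaw":1},{"angular":[0,0,0],"travel":[0,0,0.014],"jaw":1},{"angular":[0,0,0],"travel":[0,0,0.014],"jaw":1}]'
```

```text
time: 13.55
ee_pos: [460.6, -41.5, 33.0]
tool_rot: [[0.0, 1.0, 0.0], [1.0, -0.0, -0.0], [-0.0, 0.0, -1.0]]
contact_force: [-2.9, -0.1, 3.6]
grip_width: 57.4
gripper_force: 48.9
```

```bash
python3 -m inch '[{"angular":[0,0,0],"travel":[0,0,0],"jaw":0.2},{"angular":[0,0,0],"travel":[0,0,0],"jaw":-0.2},{"angular":[0,0,0],"travel":[0,0,0],"jaw":-1},{"angular":[0,0,0],"travel":[0,0,0],"jaw":-1},{"angular":[0,0,0],"travel":[0,0,-0.01],"jaw":-1},{"angular":[0,0,0],"travel":[0,0,-0.03],"jaw":-1},{"angular":[0,0,0],"travel":[0,0,-0.07],"jaw":-1},{"angular":[0,0,0],"travel":[0,0,-0.12],"jaw":-1},{"angular":[0,0,0],"travel":[0,0,-0.16],"jaw":-1},{"angular":[0,0,0],"travel":[0,0,-0.16],"jaw":-1}]'
python3 -m inch '[{"angular":[0,0,6],"travel":[0.03,-0.01,0],"jaw":-1},{"angular":[0,0,13.5],"travel":[0.07,-0.025,0],"jaw":-1},{"angular":[0,0,13.5],"travel":[0.112,-0.037,0],"jaw":-1},{"angular":[0,0,13.5],"travel":[0.15,-0.042,0],"jaw":-1},{"angular":[0,0,13.5],"travel":[0.173,-0.042,0],"jaw":-1},{"angular":[0,0,13.5],"travel":[0.173,-0.042,0],"jaw":-1},{"angular":[0,0,13.5],"travel":[0.173,-0.042,0],"jaw":-1}]'
python3 - <<'E'
from h import *
s=sensors.state();print(s["ee_pos"],s["tool_rot"][:2,0])
c=cam("wrist");save(c,"w5.png")
E
```

```text
time: 14.55
ee_pos: [464.7, -42.3, 198.9]
tool_rot: [[0.0, 1.0, 0.012], [1.0, -0.0, -0.003], [-0.003, 0.012, -1.0]]
contact_force: [0.4, -0.4, 0.7]
grip_width: 85.8
gripper_force: 0.0
time: 15.25
ee_pos: [418.2, 131.7, 192.0]
tool_rot: [[0.232, 0.973, -0.0], [0.973, -0.232, -0.001], [-0.001, -0.0, -1.0]]
contact_force: [-0.2, 0.2, 1.0]
grip_width: 85.1
gripper_force: 0.0
[418.21413435 131.66571542 192.00850145] [0.23243425 0.97261174]
```

View pics/w5.png

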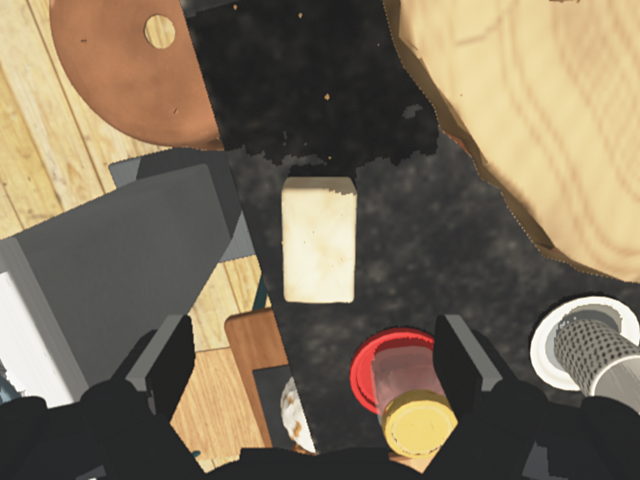

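The cheese top sits square in the picture around (319,245), the jar stands in the red tray, and the cup is on the saucer. Next, refine the cheese centre.

Run:
```python
from h import *
c=cam("wrist");s=sensors.state();R=np.array(s["tool_rot"])
for v in(150,170,190):
  k=blobs(c,(10,10,v),(40,255,255),800,(262,170,375,312))[0]
  r=rect(c,k,52);d=np.array([*r[0],52])-s["ee_pos"];print(cv2.boundingRect(k),r,R.T@d)
```

```text
(281, 188, 75, 115) ((418.68682861328125, 111.3008041381836), (85.0143051147461, 51.409236907958984), 76.5868148803711) [-18.86678001   4.86305409 140.08933808]
(281, 188, 75, 115) ((418.68603515625, 111.29014587402344), (84.97560119628906, 51.29912567138672), 76.5120849609375) [-18.87732709   4.86478248 140.08934487]
(282, 189, 74, 113) ((418.96966552734375, 111.2921142578125), (83.47997283935547, 50.6085205078125), 76.51627349853516) [-18.8088931    5.14004024 140.0892164 ]
```

```bash
python3 -m inch '[{"angular":[0,0,0],"travel":[-0.019,0.005,0.03],"jaw":-1},{"angular":[0,0,0],"travel":[-0.019,0.005,0.075],"jaw":-1},{"angular":[0,0,0],"travel":[-0.019,0.005,0.12],"jaw":-1},{"angular":[0,0,0],"travel":[-0.019,0.005,0.155],"jaw":-1},{"angular":[0,0,0],"travel":[-0.019,0.005,0.172],"jaw":-1},{"angular":[0,0,0],"travel":[-0.019,0.005,0.172],"jaw":-1},{"angular":[0,0,0],"travel":[-0.019,0.005,0.172],"jaw":1},{"angular":[0,0,0],"travel":[-0.019,0.005,0.172],"jaw":1},{"angular":[0,0,0],"travel":[-0.019,0.005,0.172],"jaw":1},{"angular":[0,0,0],"travel":[-0.019,0.005,0.172],"jaw":1}]' 60
python3 -m inch '[{"angular":[0,0,0],"travel":[0,0,0],"jaw":1},{"angular":[0,0,0],"travel":[0,0,0],"jaw":1},{"angular":[0,0,0],"travel":[0,0,0],"jaw":1}]'
python3 -m inch '[{"angular":[0,0,0],"travel":[0,0,-0.03],"jaw":1},{"angular":[0,0,0],"travel":[0,0,-0.06],"jaw":1},{"angular":[0,0,0],"travel":[0,0,-0.09],"jaw":1},{"angular":[0,0,0],"travel":[0,0,-0.12],"jaw":1},{"angular":[0,0,0],"travel":[0,0,-0.12],"jaw":1}]'
```

```text
time: 16.35
ee_pos: [419.9, 112.1, 21.8]
tool_rot: [[0.234, 0.972, 0.002], [0.972, -0.234, 0.0], [0.001, 0.002, -1.0]]
contact_force: [-2.1, -1.0, 6.4]
grip_width: 51.6
gripper_force: 64.7
time: 16.65
ee_pos: [419.9, 112.1, 21.8]
tool_rot: [[0.234, 0.972, 0.002], [0.972, -0.234, 0.0], [0.001, 0.002, -1.0]]
contact_force: [-1.7, -0.8, 6.9]
grip_width: 51.1
gripper_force: 64.6
time: 17.15
ee_pos: [422.3, 112.4, 144.4]
tool_rot: [[0.234, 0.972, 0.009], [0.972, -0.234, 0.001], [0.003, 0.008, -1.0]]
contact_force: [1.9, 0.5, -5.1]
grip_width: 51.4
gripper_force: 65.6
```

```bash
python3 -m inch '[{"angular":[0,0,-4],"travel":[-0.030,0.012,0],"jaw":1},{"angular":[0,0,-8],"travel":[-0.070,0.029,0],"jaw":1},{"angular":[0,0,-11.4],"travel":[-0.112,0.046,0],"jaw":1},{"angular":[0,0,-11.4],"travel":[-0.154,0.063,0],"jaw":1},{"angular":[0,0,-11.4],"travel":[-0.195,0.080,0],"jaw":1},{"angular":[0,0,-11.4],"travel":[-0.235,0.096,0],"jaw":1},{"angular":[0,0,-11.4],"travel":[-0.265,0.108,0],"jaw":1},{"angular":[0,0,-11.4],"travel":[-0.283,0.116,0],"jaw":1},{"angular":[0,0,-11.4],"travel":[-0.283,0.116,0],"jaw":1},{"angular":[0,0,-11.4],"travel":[-0.283,0.116,0],"jaw":1}]'
python3 -m inch '[{"angular":[0,0,0],"travel":[0,0,0.03],"jaw":1},{"angular":[0,0,0],"travel":[0,0,0.06],"jaw":1},{"angular":[0,0,0],"travel":[0,0,0.08],"jaw":1},{"angular":[0,0,0],"travel":[0,0,0.09],"jaw":1},{"angular":[0,0,0],"travel":[0,0,0.09],"jaw":1},{"angular":[0,0,0],"travel":[0,0,0.09],"jaw":1}]'
python3 - <<'E'
from h import *
c=cam("wrist");save(c,"w6.png")
E
```

```text
time: 18.15
ee_pos: [464.7, -189.9, 139.0]
tool_rot: [[0.038, 0.999, -0.002], [0.999, -0.038, 0.001], [0.001, -0.002, -1.0]]
contact_force: [-0.1, 0.7, -4.3]
grip_width: 51.3
gripper_force: 65.4
time: 18.75
ee_pos: [466.0, -189.9, 50.8]
tool_rot: [[0.036, 0.999, 0.0], [0.999, -0.036, -0.0], [-0.0, 0.0, -1.0]]
contact_force: [-0.4, -0.0, -4.2]
grip_width: 51.5
gripper_force: 65.4
```

View pics/w6.png

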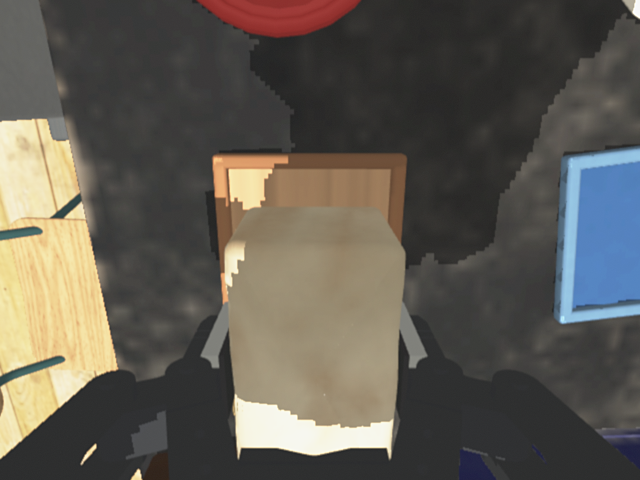

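The cheese hangs over the board, its bottom far edge at row 207 (columns 250–388); the board's far rim is at row 155, columns 213–407. Checking the offsets.

Run:
```python
from h import *
c=cam("wrist");s=sensors.state();R=np.array(s["tool_rot"]);e=np.array(s["ee_pos"]);print(e)
f=lambda p,z:np.round((R.T@(np.array([*onz(c,p,z),z])-e))[:2],1)
for p,z in(((213,155),8),((407,155),8),((215,300),8),((405,250),8),((252,207),29),((386,207),29),((229,245),81),((404,245),81)):print(p,z,f(p,z))
```

```text
[ 466.80349634 -190.66097932   51.59061918]
(213, 155) 8 [ 57.1 -41.4]
(407, 155) 8 [57.1 41.1]
(215, 300) 8 [-11.2 -45.6]
(405, 250) 8 [14.1 43.2]
(252, 207) 29 [ 39.6 -22.7]
(386, 207) 29 [39.6 29.6]
(229, 245) 81 [ 42.  -21.4]
(404, 245) 81 [42.  25.8]
```

```bash
python3 -m inch '[{"angular":[0,0,0],"travel":[0.001,-0.002,0.012],"jaw":1},{"angular":[0,0,0],"travel":[0.001,-0.002,0.019],"jaw":1},{"angular":[0,0,0],"travel":[0.001,-0.002,0.023],"jaw":1},{"angular":[0,0,0],"travel":[0.001,-0.002,0.025],"jaw":1},{"angular":[0,0,0],"travel":[0.001,-0.002,0.026],"jaw":1},{"angular":[0,0,0],"travel":[0.001,-0.002,0.026],"jaw":1}]'
```

```text
time: 19.45
ee_pos: [463.8, -189.3, 24.8]
tool_rot: [[0.037, 0.999, 0.0], [0.999, -0.037, -0.0], [-0.0, 0.0, -1.0]]
contact_force: [-1.6, 0.3, 1.0]
grip_width: 51.6
gripper_force: 65.7
```

```bash
python3 -m inch '[{"angular":[0,0,0],"travel":[0,0,0],"jaw":0.2},{"angular":[0,0,0],"travel":[0,0,0],"jaw":-0.2},{"angular":[0,0,0],"travel":[0,0,0],"jaw":-1},{"angular":[0,0,0],"travel":[0,0,0],"jaw":-1},{"angular":[0,0,0],"travel":[0,0,-0.01],"jaw":-1},{"angular":[0,0,0],"travel":[0,0,-0.03],"jaw":-1},{"angular":[0,0,0],"travel":[0,0,-0.07],"jaw":-1},{"angular":[0,0,0],"travel":[0,0,-0.11],"jaw":-1},{"angular":[0,0,0],"travel":[0,0,-0.15],"jaw":-1},{"angular":[0,0,0],"travel":[0,0,-0.15],"jaw":-1}]'
python3 -m inch '[{"angular":[0,0,-3.6],"travel":[-0.03,-0.02,0],"jaw":-1},{"angular":[0,0,-7.3],"travel":[-0.06,-0.04,0],"jaw":-1},{"angular":[0,0,-7.3],"travel":[-0.088,-0.061,0],"jaw":-1},{"angular":[0,0,-7.3],"travel":[-0.088,-0.061,0],"jaw":-1},{"angular":[0,0,-7.3],"travel":[-0.088,-0.061,0],"jaw":-1},{"angular":[0,0,-7.3],"travel":[-0.088,-0.061,0],"jaw":-1}]'
python3 - <<'E'
from h import *
c=cam("wrist");s=sensors.state();R=np.array(s["tool_rot"]);save(c,"w7.png");print(s["ee_pos"])
for lo in(60,75):
  for k in blobs(c,(3,80,lo),(20,255,150),500,(200,100,440,400))[:3]:
    r=rect(c,k,26);print(lo,cv2.boundingRect(k),r,R.T@(np.array([*r[0],26])-s["ee_pos"]))
E
```

```text
time: 20.45
ee_pos: [467.6, -191.3, 181.0]
tool_rot: [[0.037, 0.999, 0.011], [0.999, -0.037, -0.006], [-0.006, 0.011, -1.0]]
contact_force: [0.5, -1.0, 0.6]
grip_width: 85.4
gripper_force: 0.0
time: 21.05
ee_pos: [399.8, -274.2, 174.2]
tool_rot: [[-0.091, 0.996, 0.0], [0.996, 0.091, 0.0], [0.0, 0.0, -1.0]]
contact_force: [0.2, -0.3, -0.1]
grip_width: 85.4
gripper_force: 0.0
[ 399.93194041 -274.1112895   174.21734991]
60 (273, 241, 67, 65) ((399.7846984863281, -317.72357177734375), (48.75574493408203, 51.21251678466797), 6.347517013549805) [-43.45352342  -4.16084052 148.20564891]
60 (345, 100, 94, 89) ((452.7143859863281, -218.8527374267578), (53.66093826293945, 64.69147491455078), 88.1054458618164) [ 50.14758263  57.6115296  148.23632675]
60 (200, 243, 60, 100) ((351.0054016113281, -338.38702392578125), (38.30015563964844, 85.3492660522461), 22.096874237060547) [-59.55726168 -54.62932161 148.19625114]
75 (274, 242, 65, 64) ((399.8908386230469, -318.12591552734375), (47.15409851074219, 50.37449645996094), 6.3047051429748535) [-43.86390444  -4.09203916 148.20554953]
75 (345, 100, 94, 89) ((452.95013427734375, -218.85403442382812), (53.3954963684082, 64.52033233642578), 87.69402313232422) [ 50.12467488  57.84616586 148.23634506]
75 (200, 243, 60, 100) ((351.0054016113281, -338.38702392578125), (38.30015563964844, 85.3492660522461), 22.096874237060547) [-59.55726168 -54.62932161 148.19625114]
```

View pics/w7.png

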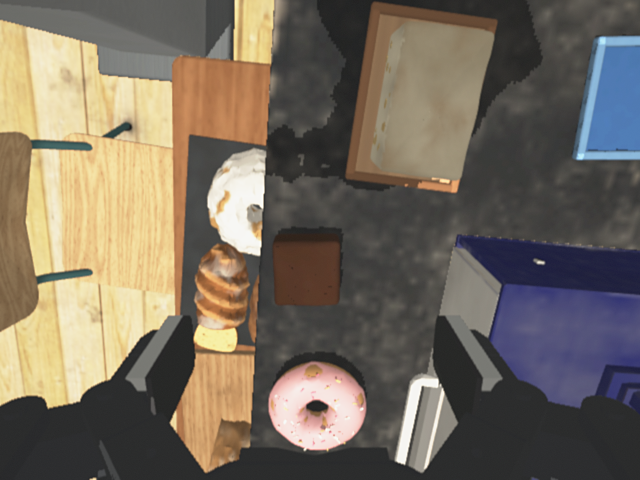

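The cheese lies in its board, and the brownie is at (307,273), clear of the doughnut at (317,405) and of the register.

```bash
python3 -m inch '[{"angular":[0,0,-1],"travel":[-0.035,-0.004,0.02],"jaw":-1},{"angular":[0,0,-1],"travel":[-0.044,-0.004,0.06],"jaw":-1},{"angular":[0,0,-1],"travel":[-0.044,-0.004,0.1],"jaw":-1},{"angular":[0,0,-1],"travel":[-0.044,-0.004,0.135],"jaw":-1},{"angular":[0,0,-1],"travel":[-0.044,-0.004,0.152],"jaw":-1},{"angular":[0,0,-1],"travel":[-0.044,-0.004,0.159],"jaw":-1},{"angular":[0,0,-1],"travel":[-0.044,-0.004,0.159],"jaw":-1},{"angular":[0,0,-1],"travel":[-0.044,-0.004,0.159],"jaw":-1}]' 30
python3 -m inch '[{"angular":[0,0,0],"travel":[0,0,0],"jaw":1},{"angular":[0,0,0],"travel":[0,0,0],"jaw":1},{"angular":[0,0,0],"travel":[0,0,0],"jaw":1},{"angular":[0,0,0],"travel":[0,0,0],"jaw":1},{"angular":[0,0,0],"travel":[0,0,0],"jaw":1},{"angular":[0,0,0],"travel":[0,0,0],"jaw":1}]'
```

```text
time: 21.9
ee_pos: [400.5, -319.4, 16.3]
tool_rot: [[-0.109, 0.994, 0.001], [0.994, 0.109, -0.001], [-0.001, 0.001, -1.0]]
contact_force: [1.1, 0.4, 0.2]
grip_width: 85.7
gripper_force: 0.0
time: 22.5
ee_pos: [400.2, -319.8, 16.4]
tool_rot: [[-0.108, 0.994, 0.002], [0.994, 0.108, -0.002], [-0.002, 0.001, -1.0]]
contact_force: [0.2, 0.4, 5.0]
grip_width: 49.5
gripper_force: 31.9
```

```bash
python3 -m inch '[{"angular":[0,0,0],"travel":[0,0,-0.04],"jaw":1},{"angular":[0,0,0],"travel":[0,0,-0.08],"jaw":1},{"angular":[0,0,0],"travel":[0.03,0.01,-0.11],"jaw":1},{"angular":[0,0,0],"travel":[0.07,0.03,-0.11],"jaw":1},{"angular":[0,0,0],"travel":[0.105,0.055,-0.11],"jaw":1},{"angular":[0,0,0],"travel":[0.115,0.1,-0.11],"jaw":1},{"angular":[0,0,0],"travel":[0.117,0.145,-0.11],"jaw":1},{"angular":[0,0,0],"travel":[0.119,0.19,-0.11],"jaw":1},{"angular":[0,0,0],"travel":[0.12,0.225,-0.11],"jaw":1},{"angular":[0,0,0],"travel":[0.12,0.236,-0.11],"jaw":1}]'
python3 -m inch '[{"angular":[0,0,0],"travel":[0,0,0.03],"jaw":1},{"angular":[0,0,0],"travel":[0,0,0.06],"jaw":1},{"angular":[0,0,0],"travel":[0,0,0.08],"jaw":1},{"angular":[0,0,0],"travel":[0,0,0.085],"jaw":1},{"angular":[0,0,0],"travel":[0,0,0.085],"jaw":1},{"angular":[0,0,0],"travel":[0,0,0.085],"jaw":1}]'
python3 - <<'E'
from h import *
c=cam("wrist");save(c,"w8.png")
E
```

```text
time: 23.5
ee_pos: [624.5, -173.4, 124.9]
tool_rot: [[-0.11, 0.994, 0.002], [0.994, 0.11, -0.0], [-0.0, 0.002, -1.0]]
contact_force: [-0.5, 0.6, -0.9]
grip_width: 49.4
gripper_force: 32.1
time: 24.1
ee_pos: [622.0, -174.7, 41.6]
tool_rot: [[-0.108, 0.994, 0.002], [0.994, 0.108, -0.001], [-0.001, 0.002, -1.0]]
contact_force: [1.2, 0.4, -1.7]
grip_width: 49.4
gripper_force: 32.0
```

View pics/w8.png

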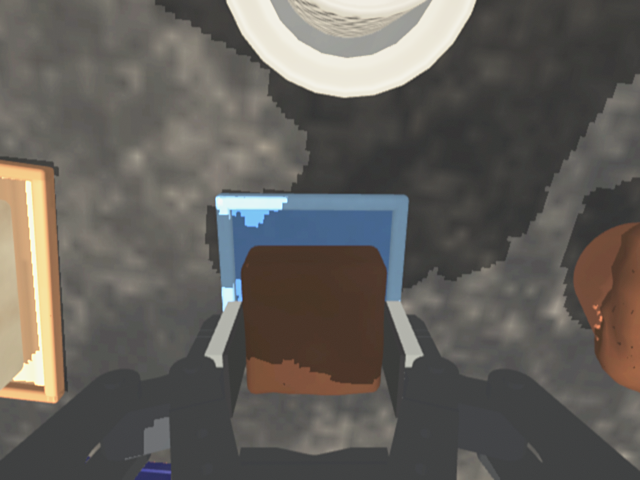

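The brownie hangs laterally centred over the dish: dish columns 217–408, brownie 242–386, dish far edge at row 195 and brownie bottom far edge about row 247.

```bash
python3 - <<'E'
from h import *
c=cam("wrist");s=sensors.state();R=np.array(s["tool_rot"]);e=np.array(s["ee_pos"]);print(e)
f=lambda p,z:np.round((R.T@(np.array([*onz(c,p,z),z])-e))[:2],1)
for p,z in(((217,195),7),((408,195),7),((244,247),24),((384,247),24),((242,262),50),((386,262),50)):print(p,z,f(p,z))
E
python3 -m inch '[{"angular":[0,0,0],"travel":[0,0,0.01],"jaw":1},{"angular":[0,0,0],"travel":[0,0,0.016],"jaw":1},{"angular":[0,0,0],"travel":[0,0,0.018],"jaw":1},{"angular":[0,0,0],"travel":[0,0,0.018],"jaw":1}]'
```

```text
[ 622.45926194 -174.83399866   42.08814842]
(217, 195) 7 [ 41.1 -38.9]
(408, 195) 7 [41.1 40.9]
(244, 247) 24 [ 24.1 -25.8]
(384, 247) 24 [24.1 29. ]
(242, 262) 50 [ 28.1 -22.2]
(386, 262) 50 [28.1 25.3]
time: 24.6
ee_pos: [620.5, -174.1, 21.5]
tool_rot: [[-0.108, 0.994, -0.001], [0.994, 0.108, 0.0], [0.001, -0.001, -1.0]]
contact_force: [1.0, 0.3, -0.3]
grip_width: 49.3
gripper_force: 32.1
```

```bash
python3 -m inch '[{"angular":[0,0,0],"travel":[0,0,0.001],"jaw":1},{"angular":[0,0,0],"travel":[0,0,0.002],"jaw":1},{"angular":[0,0,0],"travel":[0,0,0.003],"jaw":1},{"angular":[0,0,0],"travel":[0,0,0.003],"jaw":1}]'
```

```text
time: 25.0
ee_pos: [621.3, -174.4, 19.5]
tool_rot: [[-0.108, 0.994, 0.0], [0.994, 0.108, -0.0], [-0.0, 0.0, -1.0]]
contact_force: [0.0, -0.6, -0.2]
grip_width: 49.4
gripper_force: 32.1
```

```bash
python3 -m inch '[{"angular":[0,0,0],"travel":[0,0,0.0005],"jaw":1},{"angular":[0,0,0],"travel":[0,0,0.001],"jaw":1},{"angular":[0,0,0],"travel":[0,0,0.001],"jaw":1}]'
```

```text
time: 25.3
ee_pos: [621.4, -174.3, 19.5]
tool_rot: [[-0.108, 0.994, 0.001], [0.994, 0.108, -0.0], [-0.001, 0.001, -1.0]]
contact_force: [-2.0, 1.4, 7.2]
grip_width: 49.2
gripper_force: 32.9
```

Contact reached. Next: release, raise and look.

```bash
python3 -m inch '[{"angular":[0,0,0],"travel":[0,0,0],"jaw":0.2},{"angular":[0,0,0],"travel":[0,0,0],"jaw":-0.2},{"angular":[0,0,0],"travel":[0,0,0],"jaw":-1},{"angular":[0,0,0],"travel":[0,0,0],"jaw":-1},{"angular":[0,0,0],"travel":[0,0,-0.01],"jaw":-1},{"angular":[0,0,0],"travel":[0,0,-0.03],"jaw":-1},{"angular":[0,0,0],"travel":[0,0,-0.07],"jaw":-1},{"angular":[0,0,0],"travel":[0,0,-0.12],"jaw":-1},{"angular":[0,0,0],"travel":[0,0,-0.17],"jaw":-1},{"angular":[0,0,0],"travel":[0,0,-0.20],"jaw":-1}]'
python3 -m inch '[{"angular":[0,0,0],"travel":[0.03,-0.03,0],"jaw":-1},{"angular":[0,0,0],"travel":[0.06,-0.06,0],"jaw":-1},{"angular":[0,0,0],"travel":[0.09,-0.09,0],"jaw":-1},{"angular":[0,0,0],"travel":[0.09,-0.09,0],"jaw":-1},{"angular":[0,0,0],"travel":[0.09,-0.09,0],"jaw":-1}]'
python3 - <<'E'
from h import *
c=cam("wrist");save(c,"w9.png");c=cam("side");save(c,"side2.png",(250,160,440,345),3.2)
E
```

```text
time: 26.3
ee_pos: [622.5, -174.8, 223.9]
tool_rot: [[-0.108, 0.994, 0.006], [0.994, 0.108, -0.002], [-0.003, 0.006, -1.0]]
contact_force: [1.1, 0.0, -0.0]
grip_width: 85.1
gripper_force: 0.0
time: 26.8
ee_pos: [521.4, -94.0, 219.0]
tool_rot: [[-0.109, 0.994, 0.001], [0.994, 0.109, -0.0], [-0.0, 0.001, -1.0]]
contact_force: [1.3, -0.6, 0.1]
grip_width: 85.5
gripper_force: 0.0
```

View pics/w9.png

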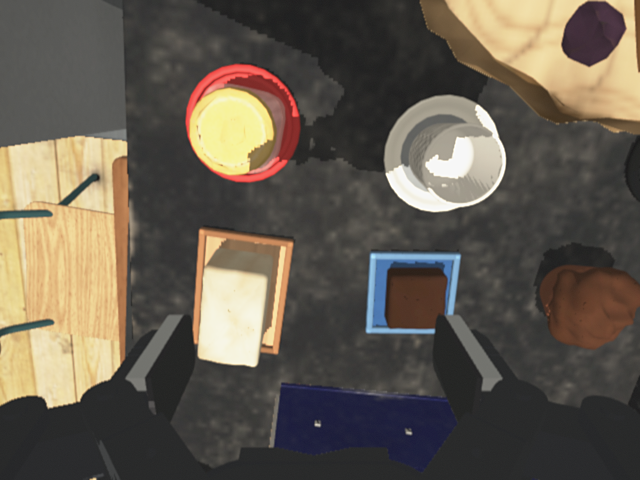

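View pics/side2.png

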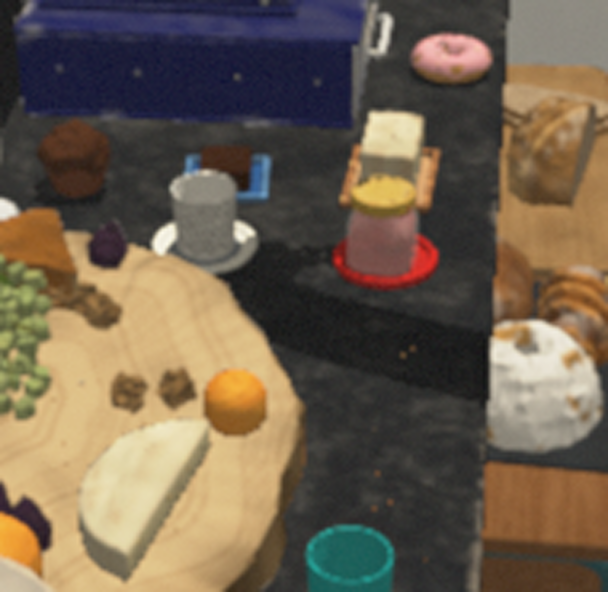

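All four items stand upright in their dishes: cup (445,160), jar (235,130), cheese (233,305) and brownie (417,297). The muffin and doughnut have not moved. Handing in.

```bash
python3 -c "from workcell import order;print(order.hand_in())"
```

```text
the job is handed in; nothing more can be done
None
```

I handed the job in at about 27 s of robot time: the cup, jam jar, cheese and brownie each stand upright in their own dish, placed in the order you listed, and the last pictures show the muffin and doughnut unmoved.

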